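Run up the wheel test stand with its hold-to-run dial

ROBOT

A 7-joint arm with a two-finger parallel gripper is mounted at the origin on the work surface. World frame = base frame: x ahead of the robot, y to its left, z up, the work surface at z = 0. Lengths are in m, angles in degrees, forces in N, time in s.
With the tool pointing down it reaches from about 0.425 to 0.875 m from the base axis. Payload 4.7 kg.
Tool frame: the origin (TCP) lies between the finger pads; the fingertips stand 19 mm ahead of it and the grasp point (between the pads) is the TCP; x points along the fingers, z is the direction in which the jaws open and shut, and the axes are right-handed (so a half turn about x gives the same grasp; the last joint's range is limited). The gripper opens to 87 mm and grips with 3 to 60 N. Pads are 19 mm wide; open, the fingers measure 117 mm over their backs; the gripper's body (75 mm by 190 mm) begins 51 mm behind the grasp point.
Start: joints at [-70.64, 18.392, -4.016, 83.108, 1.295, 78.541, -3.26], TCP at [0.207, 0.616, 0.242] pointing down, gripper open.
Joint ranges: [-163.93, 163.93], [-17.29, 119.83], [-79.2, 71.16], [3.27, 140.29], [-89.18, 269.18], [5.43, 117.66], [-154.24, 154.24]. Speed limits (degrees/s): [147.25, 147.25, 180, 180, 180, 180, 180].

INTERFACE

Orientations are given as [roll, pitch, yaw] about the fixed x, y, z axes, in that order (R = Rz(yaw) Ry(pitch) Rx(roll)).
In Python, from cell import monitor, read_camera, camera_model, env, regions_of gives the robot as it stands. The module is installed in compiled form; this text tells all that it offers.
- The arm moves only by the tool step_arm, never from a script. Its argument "deltas" is a list of rows, each a list of 5 numbers: the gripper's target within -1 to 1 (fully open at 1, half-way at 0, shut at -1), then the shift along the tool's x, y, z in m, then the turn about the tool's x in degrees. A call has 1 to 12 rows; each row is the pose to reach, as a shift and turn from the pose commanded when the call began, along the tool's axes at that moment; what a row does not reach only later rows make up. A row lasts 1/8 s, in which the tool goes at most 62.5 mm and 10.7 degrees, less where a joint would pass 70% of its speed; a pose out of reach is approached as far as the arm can. A call with a gripper value outside its range is refused whole. The fingers move at their own pace and stop on an object; "newtons" is the grip in N (left out, the last holds). Time passes only in rows, so rows that repeat a pose let the fingers close. It gives the time, the measured TCP pose, the force and the opening at its end, in the units of the state.
- monitor.get_obs(): the state, without advancing time (a new reading comes with each control period).
- read_camera(name): name is "side" or "top" or "wrist"; returns (picture, depth): 400x640x3 uint8, red, green, blue; 400x640 float32, m along the optical axis (not along the pixel's ray), 0 where there is no reading.
- camera_model(name): a dict with "fx", "fy", "cx", "cy" (pixels), "k1" (the pictures are not rectified: a ray, as slopes to the right and down, at radius r is drawn at 1 + k1 r^2 times it, then the intrinsics apply), "xyz" and "attitude" of the camera in the world. Camera axes: x right, y down, z forward; pixel columns grow to the right and rows downward; lengths in m; the calibration is good to about 2 mm. A picture is of the moment at which its call begins: read the wrist's pose just before it. camera_model takes no time and is no camera call; for the wrist camera it gives the pose at the moment of the call.
- env.sign_off(): hands the job in, once; it reports no verdict.
Trained networks look in the newest picture that a camera, given by its name, has taken for a name from the list of things; names that differ only in an ending like _2 or _b are one class to them, and where a whole thing is asked for, a point or a joint stands for the part that bears it (a point fixed in the world has none). Each returns a list of dicts, best first, with "p" (0 to 1); they miss things now and then, are a little off and sometimes report something else, mostly with a low value. They report only what shows in the picture. A call takes as long as a camera call.
- regions_of(camera, thing): "pixels" (400x640 bool, what is visible of it) and "pixel" ([column, row] in pixels, amid what is visible of it).
The state is a dict: "time_s": time; "qpos": joint angles; "joint_velocities": joint speeds; "effort": joint torques, N m; "tool_pos": TCP position; "tool_rot": TCP orientation; "force": force on the tool from outside, world axes, zero at the start; "wrist_torque": the same for the moment, N m; "grip_width": finger opening in m.
Only numpy, scipy, OpenCV 4.12 (cv2) and the standard library are available. Lean on these libraries where they do the work, as an engineer would, in place of code of your own. Each camera call takes 0.05 s, during which the arm holds its last target. There are 200 camera calls.

TASK

Power up the wheel test stand and run it at top speed: first turn the black handle on top of the low isolator box a quarter turn clockwise, from off until it clicks fully on, leaving the speed dial at rest meanwhile. Then press the spring-return dial's paddle on the taller control box down past its first two clicks to the third, without forcing it, keep it there for about two seconds and finish the program while still holding it down at the third click. Leave the spray can, the spanner and the parts tray where they are.

Things in the scene. Friction and masses are not known exactly. Their poses are not given: they have to be found in the camera images.
- isolator_box: Isolator: fixed low grey steel box 130 x 120 mm in plan, 70 mm high, with a round aluminium plate and a black bar handle on top. Origin at the centre of its underside; z up. In the off position the handle's bar lies along the box's x axis, its white-marked end towards the box's -x (short black tick); in the on position the bar lies along y, its marked end towards +y. This box and the control box may swap sides and are turned by up to about 0.4 rad.
- isolator_grip (a point): Centre of the isolator's bar handle, on its vertical turning axis, 102 mm above the bench and 12 mm below the bar's top. The bar is 74 mm long, 15 mm thick (rounded edges) and 32 mm high, standing 82 to 114 mm above the bench, on a round black foot of 24 mm radius. Its axes turn with the handle: x along the bar.
- isolator (a joint): Angle of the isolator's handle in rad: 0 off, 1.571 on (stops at both ends); it grows turning clockwise seen from above. It snaps into either end position: halfway (0.785) it tips over, the most torque needed is about 0.15 N m; let go past about 1 rad it settles at 1.54 to 1.57.
- controller: Control box: fixed grey steel box, body 90 mm (x) by 105 mm (y, from -46 to +59), 122 mm high. Origin at the underside; z up. Its +x face carries a black dial (74 mm diameter, standing off the face by 22 mm, top 142 mm above the bench) with a black paddle arm that sticks out sideways to the box's -y; four black ticks beside the dial on +y (rest and three clicks, longer and longer) show where the white pointer stands.
- dial_axis (a point): Fixed point on the dial's level turning axis, 105 mm above the bench, 63 mm from the control box's origin along its +x and straight in line with the paddle's middle. The axis runs along the control box's x.
- paddle_top (a point): Centre of the upper face of the dial's paddle, moving with it. The paddle is a flat black plate 40 mm (along the axis) by 36 mm, 8 mm thick, with its centre 95 mm from the axis and this point 8 mm above the arm's centre line. At rest the arm rises at 0.40 rad to the level (point about 149 mm above the bench); at the third click it slopes down at 0.35 rad (point about 80 mm above the bench)..
- dial (a joint): Angle of the dial in rad: 0 at rest, clicks at 0.25, 0.50 and 0.75, end stop at 0.82; it grows as the paddle is pressed down. A spring always drives it back to 0: pressing takes about 5 N at first, 7 to 11 N between the clicks with a dip to 3 to 6 N just before each click, about 9 N to hold at the third and some 12 N just past it. Let go, it returns to 0 at once.
- spray_can: Bystander: loose blue spray can, 54 mm diameter, 150 mm tall, upright beyond the two boxes; origin at the centre of its underside.
- wrench: Bystander: loose steel spanner, 180 mm long, 8 mm thick, lying lengthwise (away from the robot) on the bench between the two boxes, perhaps near or below the raised paddle; origin at its middle.
- parts_tray: Bystander: loose red open plastic tray 110 x 90 x 35 mm, on the robot's right near side; origin at the centre of its underside.

How it is judged (in metres and radians):
On the way, in this order (a step that is already met when the one before it is completed fails the run):
1. isolator clicked on with the dial at rest (value of joint isolator above 1.4 rad and value of joint dial below 0.1 rad), for 0.2 s.
2. dial pressed past the first two clicks to the third and kept there for 1.5 s (value of joint dial above 0.68 rad and value of joint isolator above 1.4 rad), for 1.5 s.
At the end, for the whole second after the job is handed in: The isolator is on (beyond 1.4 rad), the robot still presses the paddle (more than 2 N) and holds the dial at the third click (beyond 0.68 rad); spray can, spanner and tray are within 30 mm of where they stood (all of step 2 and contact force between any of the fingers, the arm and controller above 2 N and distance of each of spray_can, wrench, parts_tray from where it was at the start of the episode below 0.03 m); the arm keeps its last pose, push and grip.
It fails at once if the dial worked (beyond 0.2 rad) before the isolator is on (value of joint dial above 0.2 rad and value of joint isolator below 1.2 rad).
It fails at once if the control box or its paddle forced with more than 60 N (contact force between any of the fingers, the arm and controller above 60 N).
It fails at once if a bystander pushed more than 30 mm or the can tipped (distance of any of spray_can, wrench, parts_tray from where it was at the start of the episode above 0.03 m or angle between spray_can's own z axis and vertical above 0.5 rad).
It also fails if it takes over 58 s, if anything falls off the work surface, if the arm or the gripper's body presses on something with over 40 N, if the wrist force passes 120 N, or if a joint passes its speed limit or range.

## Working session

There is one attempt and no reset: what is moved stays moved. The work goes in short steps, Python scripts to look and compute and a tool call to move; the robot and the scene stay as the last step left them, time stands still between calls to the robot, and variables do not carry over. Pictures are saved under pics/ and viewed, about 8 in all and at most 12, crops included, and the job is handed in when it is done.

Besides the shell and the picture viewer there is one more tool, called after "Emit:" by a JSON object that holds its "op" and its "data". step_arm: Moves the arm, as the interface text tells. Its arguments: {"type":"object","properties":{"deltas":{"type":"array"},"newtons":{"type":"number"}},"required":["deltas"]}

```bash
mkdir -p pics; cat > h.py <<'E'
import numpy as np,cv2
from cell import monitor, read_camera, camera_model, env, regions_of
from scipy.spatial.transform import Rotation as R
def cloud(name,depth,m=None):
    m=m or camera_model(name)
    v,u=np.mgrid[0:400,0:640]
    K=np.array([[m['fx'],0,m['cx']],[0,m['fy'],m['cy']],[0,0,1.]])
    p=cv2.undistortPoints(np.stack([u,v],-1).reshape(-1,1,2).astype(float),K,np.array([m['k1'],0,0,0.])).reshape(400,640,2)
    c=np.dstack([p*depth[...,None],depth])
    a=m['attitude']
    Rm=R.from_euler('xyz',a,degrees=True).as_matrix() if np.size(a)==3 else np.array(a)
    return c@Rm.T+np.array(m['xyz'])
E
python3 - <<'E'
from h import *
print(monitor.get_obs())
for n in ['top','side']:
    m=camera_model(n);print(n,m)
    rgb,d=read_camera(n);P=cloud(n,d)
    np.savez(f'{n}.npz',rgb=rgb,P=P,d=d)
    cv2.imwrite(f'pics/{n}0.png',rgb[...,::-1])
    for t in ['isolator_box','isolator_grip','controller','paddle_top','spray_can','wrench','parts_tray']:
        for r in regions_of(n,t)[:2]:
            q=P[r['pixels']&(d>0)]
            print(n,t,round(r['p'],2),r['pixel'],len(q),np.median(q,0).round(3),q.min(0).round(3),q.max(0).round(3))
E
```

```text
{'time_s': 0.0, 'qpos': array([-70.64095943,  18.44068318,  -4.01470494,  83.17580315,
         1.29390113,  78.54035643,  -3.26043783]), 'joint_velocities': array([-0.04325702, -0.04944335,  0.04295409,  0.01566298,  0.01081126,
       -0.04654248, -0.04980957]), 'effort': array([-1.22933570e-04, -4.91300440e+01, -4.03965265e-01, -3.12520838e+01,
       -6.39312551e-02,  4.39739751e-02,  2.06351515e-04]), 'tool_pos': array([0.20668097, 0.61571348, 0.24043506]), 'tool_rot': array([-177.46149792,   89.88822717, -106.01221035]), 'force': array([ 0.04021128, -0.07339729,  0.06435005]), 'wrist_torque': array([-0.02172052,  0.02759517,  0.02722961]), 'grip_width': 0.08680185059825472}
top {'fx': 406.45223627338794, 'fy': 406.45223627338794, 'cx': 322.7889466182537, 'cy': 196.0823380497476, 'k1': -0.07841373014425566, 'xyz': array([ 0.42300496, -0.06288374,  1.26105623]), 'attitude': array([-173.21297825,   -0.77470593,  -90.01280134])}
top isolator_box 0.74 [365.6, 231.2] 1765 [ 0.459 -0.2    0.07 ] [ 0.383 -0.279  0.   ] [ 0.536 -0.129  0.116]
top isolator_box 0.42 [412.5, 275.3] 1183 [ 
[... 996 characters left out ...]
55 [ 0.45  -0.235  0.068] [ 0.379 -0.284 -0.   ] [ 0.537 -0.132  0.115]
side isolator_grip 0.87 [304.7, 252.5] 581 [ 0.456 -0.215  0.098] [ 0.422 -0.232  0.07 ] [ 0.494 -0.17   0.115]
side controller 0.95 [258.7, 155.1] 2151 [0.454 0.142 0.097] [ 0.388  0.07  -0.006] [0.572 0.416 0.154]
side paddle_top 0.82 [274.2, 146.9] 256 [0.504 0.148 0.132] [ 0.484  0.07  -0.005] [0.572 0.315 0.154]
side spray_can 0.93 [401.5, 165.9] 930 [ 0.803 -0.038  0.094] [ 0.788 -0.05  -0.006] [0.842 0.06  0.152]
side spray_can 0.64 [259.1, 154.4] 2170 [0.455 0.142 0.098] [ 0.389  0.07  -0.005] [0.575 0.423 0.154]
side wrench 0.84 [281.9, 215.8] 480 [ 0.467 -0.014  0.004] [ 0.381 -0.053 -0.006] [0.556 0.027 0.01 ]
```

```bash
python3 - <<'E'
from h import *
t=np.load('top.npz');a=cv2.resize(t['rgb'][150:310,180:460][...,::-1],None,fx=2.8,fy=2.8,interpolation=2)
cv2.imwrite('pics/a.png',a)
P=t['P'];z=P[...,2]
rs=P[...,0];
# handle top
s=(np.hypot(P[...,0]-.459,P[...,1]+.203)<.045)&(z>.108)&(z<.122)
q=P[s][:,:2];c,sz,an=cv2.minAreaRect(q.astype(np.float32)*1000);print('bar',len(q),c,sz,an)
def rect(n,s):
    q=P[s][:,:2];r=cv2.minAreaRect(q.astype(np.float32)*1000);print(n,len(q),r,np.median(P[s],0))
rect('isotop',(np.hypot(P[...,0]-.459,P[...,1]+.203)<.1)&(abs(z-.07)<.005))
rect('ctltop',(np.hypot(P[...,0]-.46,P[...,1]-.17)<.12)&(abs(z-.122)<.005))
s=(np.hypot(P[...,0]-.46,P[...,1]-.15)<.14)&(z>.128)
q=P[s];print(q[np.argsort(q[:,1])][::4].round(3))
o=monitor.get_obs();print(R.from_euler('xyz',o['tool_rot'],degrees=True).as_matrix().round(3))
E
```

```text
bar 130 (458.8469543457031, -203.7969207763672) (15.000702857971191, 71.86250305175781) 71.8784408569336
isotop 1365 ((458.45391845703125, -203.3125457763672), (119.54918670654297, 128.5273895263672), 71.52320098876953) [ 0.45884402 -0.20058324  0.06977404]
ctltop 1208 ((464.7447814941406, 189.58294677734375), (108.37789916992188, 111.43762969970703), 83.28411102294922) [0.4567026  0.19016278 0.12201628]
[[0.511 0.077 0.153]
 [0.522 0.078 0.152]
 [0.494 0.079 0.155]
 [0.522 0.08  0.157]
 [0.497 0.08  0.153]
 [0.508 0.08  0.152]
 [0.5   0.082 0.156]
 [0.492 0.082 0.154]
 [0.519 0.083 0.155]
 [0.522 0.083 0.149]
 [0.5   0.085 0.154]
 [0.508 0.085 0.153]
 [0.522 0.086 0.154]
 [0.494 0.088 0.156]
 [0.503 0.088 0.152]
 [0.5   0.088 0.15 ]
 [0.514 0.089 0.15 ]
 [0.494 0.091 0.154]
 [0.497 0.091 0.152]
 [0.514 0.091 0.151]
 [0.52  0.092 0.146]
 [0.519 0.094 0.154]
 [0.514 0.094 0.151]
 [0.506 0.094 0.149]
 [0.492 0.097 0.149]
 [0.514 0.097 0.149]
 [0.509 0.097 0.147]
 [0.523 0.098 0.143]
 [0.489 0.1   0.147]
 [0.509 0.1   0.147]
 [0.52  0.1   0.146]
 [0.492 0.102 0.147]
 [0.503 0.103 0.147]
[... 403 characters left out ...]
.513 0.147 0.129]
 [0.512 0.152 0.136]
 [0.498 0.154 0.136]
 [0.512 0.155 0.132]
 [0.512 0.157 0.136]
 [0.501 0.158 0.131]
 [0.515 0.16  0.137]
 [0.506 0.162 0.14 ]
 [0.512 0.163 0.137]
 [0.501 0.165 0.139]
 [0.512 0.166 0.136]
 [0.512 0.168 0.14 ]
 [0.501 0.17  0.141]
 [0.506 0.171 0.138]
 [0.509 0.173 0.142]
 [0.503 0.175 0.143]
 [0.514 0.176 0.141]
 [0.514 0.178 0.142]
 [0.506 0.181 0.141]
 [0.517 0.182 0.139]
 [0.512 0.184 0.141]
 [0.506 0.185 0.137]
 [0.506 0.187 0.139]
 [0.514 0.19  0.14 ]
 [0.509 0.193 0.139]
 [0.515 0.194 0.134]
 [0.518 0.196 0.137]
 [0.507 0.2   0.134]
 [0.518 0.203 0.131]
 [0.515 0.206 0.132]]
[[ 0.    -0.948  0.318]
 [ 0.     0.318  0.948]
 [-1.    -0.     0.   ]]
```

View pics/a.png

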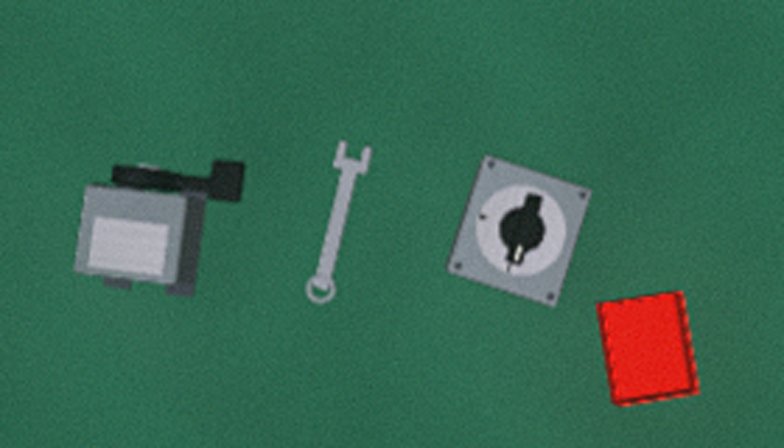

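View pics/side0.png

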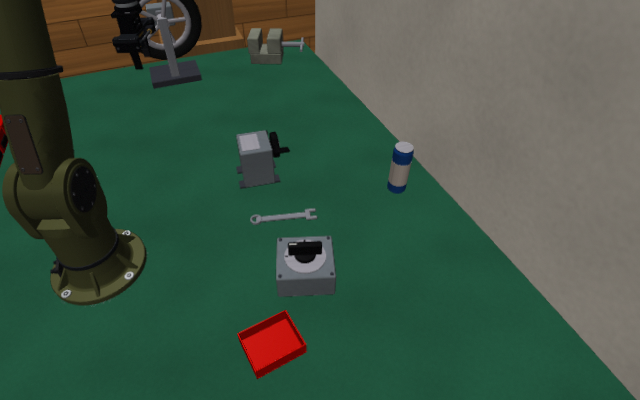

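```bash
cat >> h.py <<'E'
def to(*pts):
    o=monitor.get_obs();M=R.from_euler('xyz',o['tool_rot'],degrees=True).as_matrix()
    for p in pts: print(p,'->',((np.array(p)-o['tool_pos'])@M).round(4))
E
python3 - <<'E'
from h import *
to((.32,.57,.25),(.43,.45,.25),(.52,.28,.25),(.55,.1,.25),(.53,-.05,.25),(.459,-.2035,.23),(.459,-.2035,.16))
P=np.load('top.npz')['P'];z=P[...,2]
s=(abs(P[...,0]-.506)<.04)&(P[...,1]>.06)&(P[...,1]<.118)&(z>.13)
print('paddle',cv2.minAreaRect(P[s][:,:2].astype(np.float32)*1000),P[s].mean(0))
s=(np.hypot(P[...,0]-.456,P[...,1]-.19)<.075)&(abs(z-.122)<.004)&(P[...,0]<.495)
print('top',cv2.minAreaRect(P[s][:,:2].astype(np.float32)*1000))
E
```

```text
(0.32, 0.57, 0.25) -> [-0.0084 -0.122  -0.0078]
(0.43, 0.45, 0.25) -> [-0.0084 -0.2645 -0.0866]
(0.52, 0.28, 0.25) -> [-0.0084 -0.4039 -0.2192]
(0.55, 0.1, 0.25) -> [-0.0084 -0.4896 -0.3803]
(0.53, -0.05, 0.25) -> [-0.0084 -0.5183 -0.5288]
(0.459, -0.2035, 0.23) -> [ 0.0115 -0.4998 -0.6969]
(0.459, -0.2035, 0.16) -> [ 0.0815 -0.4998 -0.697 ]
paddle ((503.3025817871094, 97.64851379394531), (40.06682586669922, 38.754730224609375), 87.85017395019531) [0.50377626 0.09490393 0.14869313]
top ((453.18878173828125, 191.68609619140625), (107.13922119140625, 87.27832794189453), 84.13134002685547)
```

Emit:
{"op": "step_arm", "data": {"deltas": [[1,-0.005,-0.06,-0.004,0],[1,-0.008,-0.12,-0.008,0],[1,-0.008,-0.17,-0.03,0],[1,-0.008,-0.215,-0.06,0],[1,-0.008,-0.265,-0.087,0],[1,-0.008,-0.31,-0.13,0],[1,-0.008,-0.36,-0.175,0],[1,-0.008,-0.404,-0.219,0],[1,-0.008,-0.435,-0.27,0],[1,-0.008,-0.465,-0.325,0],[1,-0.008,-0.49,-0.38,0],[1,-0.008,-0.49,-0.38,0]]}}

```text
time_s: 2.3
tool_pos: [0.5514, 0.0928, 0.2503]
tool_rot: [-124.8, 89.9, -54.0]
force: [0.1, 0.4, -0.2]
grip_width: 0.0874
```

```bash
python3 - <<'E'
from h import *
print(monitor.get_obs()['qpos'].round(1))
to((.55,.1,.25),(.53,-.05,.25),(.459,-.2035,.23),(.459,-.2035,.16))
E
```

```text
[-28.7   6.9  17.9  96.3  -2.   77.1  60.3]
(0.55, 0.1, 0.25) -> [0.0003 0.0037 0.0064]
(0.53, -0.05, 0.25) -> [ 0.0005 -0.0267 -0.1419]
(0.459, -0.2035, 0.23) -> [ 0.0207 -0.01   -0.3102]
(0.459, -0.2035, 0.16) -> [ 0.0907 -0.0098 -0.3101]
```

Emit:
{"op": "step_arm", "data": {"deltas": [[1,0,-0.01,-0.05,0],[1,0,-0.02,-0.1,0],[1,0.0,-0.026,-0.142,0],[1,0.005,-0.02,-0.19,0],[1,0.01,-0.015,-0.25,0],[1,0.02,-0.01,-0.31,0],[1,0.02,-0.01,-0.31,0],[1,0.02,-0.01,-0.31,0]]}}

```text
time_s: 3.3
tool_pos: [0.4619, -0.1958, 0.2297]
tool_rot: [-19.5, 89.9, 52.0]
force: [1.0, 0.9, 0.4]
grip_width: 0.0869
```

```bash
python3 - <<'E'
from h import *
print(monitor.get_obs()['qpos'].round(1))
m=camera_model('wrist');rgb,d=read_camera('wrist');P=cloud('wrist',d,m);z=P[...,2]
cv2.imwrite('pics/w1.png',rgb[...,::-1])
s=(np.hypot(P[...,0]-.459,P[...,1]+.203)<.05)&(z>.108)&(z<.125)
print(s.sum(),cv2.minAreaRect(P[s][:,:2].astype(np.float32)*1000),np.median(z[s]))
to((.459,-.2035,.106))
E
```

```text
[-1.180e+01 -2.000e-01  3.200e+01  1.058e+02  1.000e-01  7.440e+01
  9.170e+01]
1222 ((458.5161437988281, -206.59532165527344), (14.913816452026367, 73.23284912109375), 71.29155731201172) 0.11440892111531797
(0.459, -0.2035, 0.106) -> [ 0.1237  0.0005 -0.0091]
```

View pics/w1.png

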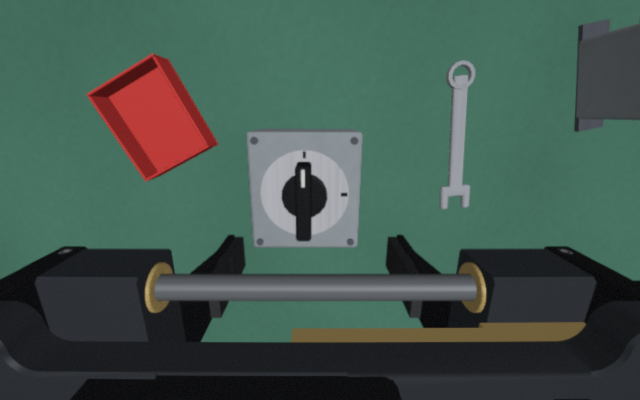

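Emit:
{"op": "step_arm", "data": {"deltas": [[1,0.03,0.001,-0.009,0],[1,0.06,0.001,-0.009,0],[1,0.08,0.001,-0.009,0],[1,0.08,0.001,-0.009,0],[1,0.08,0.001,-0.009,0]]}}

```text
time_s: 3.98
tool_pos: [0.4587, -0.2044, 0.1504]
tool_rot: [-85.7, 89.9, -14.2]
force: [0.0, -0.2, 0.5]
grip_width: 0.0869
```

```bash
python3 - <<'E'
from h import *
to((.4588,-.205,.106))
print(R.from_euler('xyz',monitor.get_obs()['tool_rot'],degrees=True).as_matrix().round(3))
E
```

```text
(0.4588, -0.205, 0.106) -> [ 0.0444 -0.0003 -0.0005]
[[ 0.001 -0.949  0.316]
 [-0.     0.316  0.949]
 [-1.    -0.001  0.   ]]
```

Emit:
{"op": "step_arm", "data": {"deltas": [[1,0.025,0,0,0],[1,0.044,0,0,0],[1,0.044,0,0,0],[-1,0.044,0,0,0],[-1,0.044,0,0,0],[-1,0.044,0,0,0],[-1,0.044,0,0,0],[-1,0.044,0,0,0],[-1,0.044,0,0,0]], "newtons": 30}}

```text
time_s: 5.1
tool_pos: [0.4575, -0.2052, 0.1056]
tool_rot: [-37.3, 90.0, 34.1]
force: [0.4, 0.3, 0.4]
grip_width: 0.035
```

Emit:
{"op": "step_arm", "data": {"deltas": [[-1,0,0,0,0],[-1,0,0,0,0],[-1,0,0,0,0],[-1,0,0,0,0]]}}

```text
time_s: 5.6
tool_pos: [0.4572, -0.2062, 0.1055]
tool_rot: [-174.1, 89.9, -102.7]
force: [-2.0, -3.5, -0.1]
grip_width: 0.0152
```

Emit:
{"op": "step_arm", "data": {"deltas": [[-1,0,0,0,9],[-1,0,0,0,18],[-1,0,0,0,27],[-1,0,0,0,36],[-1,0,0,0,45],[-1,0,0,0,54],[-1,0,0,0,63],[-1,0,0,0,72],[-1,0,0,0,81],[-1,0,0,0,89],[-1,0,0,0,90],[-1,0,0,0,90]]}}

```text
time_s: 7.1
tool_pos: [0.46, -0.2047, 0.1056]
tool_rot: [8.3, 89.7, -10.2]
force: [6.1, -2.1, -6.6]
grip_width: 0.0149
```

```bash
python3 - <<'E'
from h import *
o=monitor.get_obs();print(o['qpos'].round(1),o['wrist_torque'],o['force'],o['tool_pos'])
print(R.from_euler('xyz',o['tool_rot'],degrees=True).as_matrix().round(3))
E
```

```text
[-17.    7.9  40.8 114.4  -6.1  59.5   8.1] [-0.53850383 -1.32899713  0.01131274] [ 6.13031529 -2.13121522 -6.63121768] [ 0.45996548 -0.20474554  0.10558786]
[[ 0.005  0.317  0.948]
 [-0.001  0.948 -0.317]
 [-1.     0.001  0.005]]
```

Emit:
{"op": "step_arm", "data": {"deltas": [[0.2,0,0,0,0],[0.2,0,0,0,0],[0.2,0,0,0,0],[0.2,0,0,0,0],[0.2,0,0,0,0],[0.2,-0.04,0,0,0],[0.2,-0.09,0,0,0],[0.2,-0.134,0,0,0],[-1,-0.134,0,0,0],[-1,-0.134,0,0,0]]}}

```text
time_s: 8.35
tool_pos: [0.4571, -0.205, 0.239]
tool_rot: [157.8, 90.0, 139.3]
force: [0.6, -0.1, -0.3]
grip_width: 0.0394
```

```bash
python3 - <<'E'
from h import *
m=camera_model('wrist');rgb,d=read_camera('wrist');P=cloud('wrist',d,m);z=P[...,2]
cv2.imwrite('pics/w2.png',rgb[...,::-1])
s=(np.hypot(P[...,0]-.459,P[...,1]+.205)<.05)&(z>.108)&(z<.125)
print(s.sum(),s.any() and cv2.minAreaRect(P[s][:,:2].astype(np.float32)*1000))
rgb,d=read_camera('top');P=cloud('top',d);z=P[...,2]
s=(abs(P[...,0]-.506)<.04)&(P[...,1]>.06)&(P[...,1]<.118)&(z>.13)
print('paddle',cv2.minAreaRect(P[s][:,:2].astype(np.float32)*1000),P[s].mean(0))
to((.47,-.1,.24),(.505,.0,.24),(.505,.09,.24))
E
```

```text
1137 ((459.3406982421875, -206.87437438964844), (72.89977264404297, 14.641499519348145), 71.25651550292969)
paddle ((503.20611572265625, 96.54725646972656), (38.57947540283203, 38.65691375732422), 88.16814422607422) [0.50365373 0.09461172 0.14881895]
(0.47, -0.1, 0.24) -> [-0.0019  0.1036 -0.0207]
(0.505, 0.0, 0.24) -> [-0.0019  0.2096 -0.0194]
(0.505, 0.09, 0.24) -> [-0.0018  0.2949 -0.048 ]
```

View pics/w2.png

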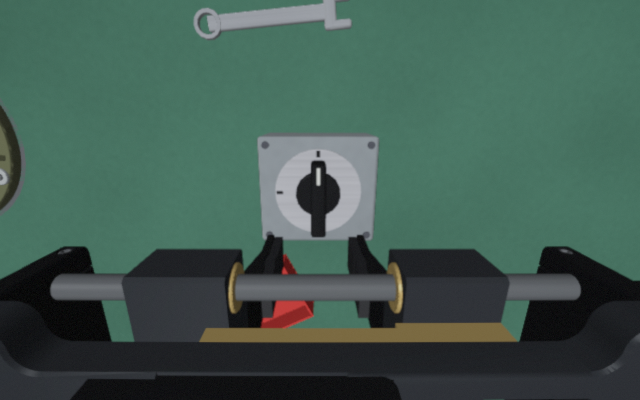

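Emit:
{"op": "step_arm", "data": {"deltas": [[-1,-0.001,0.05,-0.01,0],[-1,-0.001,0.1,-0.02,0],[-1,-0.001,0.155,-0.02,-4],[-1,-0.001,0.21,-0.02,-8],[-1,-0.001,0.25,-0.034,-12.5],[-1,-0.001,0.294,-0.048,-12.5],[-1,-0.001,0.294,-0.048,-12.5],[-1,-0.001,0.294,-0.048,-12.5],[-1,-0.001,0.294,-0.048,-12.5]]}}

```text
time_s: 9.57
tool_pos: [0.5055, 0.0871, 0.2401]
tool_rot: [-135.4, 90.0, -141.6]
force: [-0.9, -0.3, -0.4]
grip_width: 0.0006
```

```bash
python3 - <<'E'
from h import *
o=monitor.get_obs();print(o['force'],o['grip_width'],R.from_euler('xyz',o['tool_rot'],degrees=True).as_matrix().round(3))
to((.504,.089,.2))
E
```

```text
[-0.85651625 -0.26713844 -0.38222635] 0.0005940203333580216 [[-0.001  0.108  0.994]
 [-0.001  0.994 -0.108]
 [-1.    -0.001 -0.001]]
(0.504, 0.089, 0.2) -> [ 0.0401  0.0017 -0.0017]
```

Emit:
{"op": "step_arm", "data": {"deltas": [[-1,0.03,0.002,-0.0015,0],[-1,0.055,0.002,-0.0015,0],[-1,0.07,0.002,-0.0015,0],[-1,0.08,0.002,-0.0015,0],[-1,0.09,0.002,-0.0015,0],[-1,0.1,0.002,-0.0015,0],[-1,0.11,0.002,-0.0015,0],[-1,0.12,0.002,-0.0015,0],[-1,0.12,0.002,-0.0015,0],[-1,0.12,0.002,-0.0015,0]]}}

```text
time_s: 10.82
tool_pos: [0.5057, 0.0883, 0.1222]
tool_rot: [-32.9, 89.8, -39.1]
force: [-2.7, -5.9, 10.0]
grip_width: 0.0008
```

```bash
python3 - <<'E'
from h import *
o=monitor.get_obs();print(o['force'],o['tool_pos'])
rgb,d=read_camera('side');P=cloud('side',d)
cv2.imwrite('pics/s2.png',cv2.resize(rgb[90:220,180:340][...,::-1],None,fx=4,fy=4,interpolation=2))
E
```

```text
[-2.66472033 -5.89968786  9.96927862] [0.50567069 0.08828635 0.12221063]
```

View pics/s2.png

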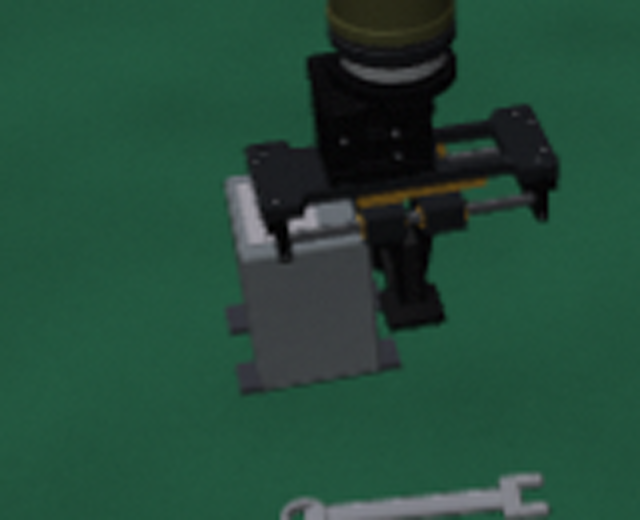

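Emit:
{"op": "step_arm", "data": {"deltas": [[-1,0.005,0,0,0],[-1,0.009,0,0,0],[-1,0.012,0,0,0],[-1,0.012,0,0,0]]}}

```text
time_s: 11.38
tool_pos: [0.5057, 0.0895, 0.1097]
tool_rot: [-3.8, 89.8, -10.0]
force: [-0.8, -2.3, 6.0]
grip_width: 0.0005
```

Emit:
{"op": "step_arm", "data": {"deltas": [[-1,0.003,0,0,0],[-1,0.003,0,0,0],[-1,0.003,0,0,0]]}}

```text
time_s: 11.75
tool_pos: [0.5058, 0.0899, 0.107]
tool_rot: [8.3, 89.8, 2.1]
force: [-1.1, -2.4, 8.0]
grip_width: 0.0004
```

Emit:
{"op": "step_arm", "data": {"deltas": [[-1,0.002,0,0,0],[-1,0.002,0,0,0],[-1,0.002,0,0,0]]}}

```text
time_s: 12.12
tool_pos: [0.5059, 0.0903, 0.1054]
tool_rot: [18.5, 89.8, 12.4]
force: [-1.1, -1.7, 9.4]
grip_width: 0.0006
```

```bash
python3 - <<'E'
from h import *
rgb,d=read_camera('side');P=cloud('side',d)
o=monitor.get_obs();print(o['force'],o['tool_pos'])
ex=np.array([.9947,-.103]);ey=np.array([.103,.9947])
q=P[...,:2]-np.array([.5152,.1787]);X=q@ex;Y=-(q@ey);z=P[...,2]
s=(abs(X)<.025)&(Y>.06)&(Y<.125)&(z>.03)&(z<.1)
for a,b,c in sorted(zip(Y[s],z[s],X[s])): print(*np.round([a,b,c],3),end=' | ')
cv2.imwrite('pics/s3.png',cv2.resize(rgb[130:190,240:320][...,::-1],None,fx=8,fy=8,interpolation=2))
E
```

```text
[-0.26068572 -1.59036902  9.60998857] [0.50586723 0.09025105 0.1053415 ]
0.062 0.088 -0.009 | 0.064 0.086 -0.012 | 0.064 0.08 -0.013 | 0.064 0.084 -0.013 | 0.066 0.087 -0.01 | 0.069 0.082 -0.008 | 0.07 0.087 -0.011 | 0.07 0.084 -0.011 | 0.072 0.082 -0.011 | 0.074 0.08 -0.012 | 0.076 0.084 -0.009 | 0.076 0.081 -0.009 | 0.079 0.082 -0.018 | 0.079 0.082 0.016 | 0.08 0.095 -0.009 | 0.081 0.082 -0.013 | 0.081 0.083 -0.016 | 0.081 0.08 -0.019 | 0.082 0.081 -0.016 | 0.083 0.084 0.018 | 0.083 0.084 -0.011 | 0.083 0.078 -0.017 | 0.085 0.083 0.014 | 0.086 0.083 0.017 | 0.086 0.077 -0.02 | 0.087 0.08 -0.015 | 0.088 0.082 -0.02 | 0.088 0.083 -0.009 | 0.088 0.084 -0.012 | 0.088 0.085 -0.015 | 0.088 0.082 0.016 | 0.089 0.083 0.013 | 0.091 0.08 -0.018 | 0.091 0.079 0.019 | 0.091 0.078 -0.021 | 0.091 0.082 -0.01 | 0.091 0.08 -0.016 | 0.091 0.093 -0.009 | 0.092 0.083 -0.013 | 0.092 0.097 -0.009 | 0.092 0.082 0.013 | 0.092 0.081 0.015 | 0.092 0.078 0.001 | 0.092 0.091 -0.01 | 0.093 0.077 -0.013 | 0.093 0.081 -0.01 | 0.093 0.079 -0.019 | 0.094 0.079 0.012 | 0.094 0.079 -0.016 | 0.094 0.078 0.018 | 0.09
[... 1933 characters left out ...]
0.077 0.012 | 0.108 0.067 0.011 | 0.109 0.073 0.017 | 0.109 0.076 -0.011 | 0.109 0.066 -0.0 | 0.109 0.071 -0.006 | 0.109 0.074 0.011 | 0.109 0.075 0.008 | 0.109 0.072 0.005 | 0.109 0.07 -0.017 | 0.109 0.068 0.008 | 0.109 0.068 -0.006 | 0.11 0.074 -0.017 | 0.11 0.076 -0.009 | 0.11 0.069 0.005 | 0.11 0.068 -0.003 | 0.11 0.075 0.014 | 0.11 0.073 -0.012 | 0.111 0.068 0.013 | 0.111 0.07 -0.012 | 0.111 0.072 -0.02 | 0.111 0.068 -0.018 | 0.111 0.071 -0.015 | 0.111 0.076 -0.003 | 0.111 0.073 -0.009 | 0.111 0.076 -0.006 | 0.111 0.075 0.002 | 0.112 0.072 0.016 | 0.112 0.072 -0.003 | 0.112 0.072 -0.001 | 0.112 0.074 0.008 | 0.112 0.072 0.013 | 0.112 0.071 -0.009 | 0.113 0.072 0.002 | 0.113 0.074 0.01 |
```

View pics/s3.png

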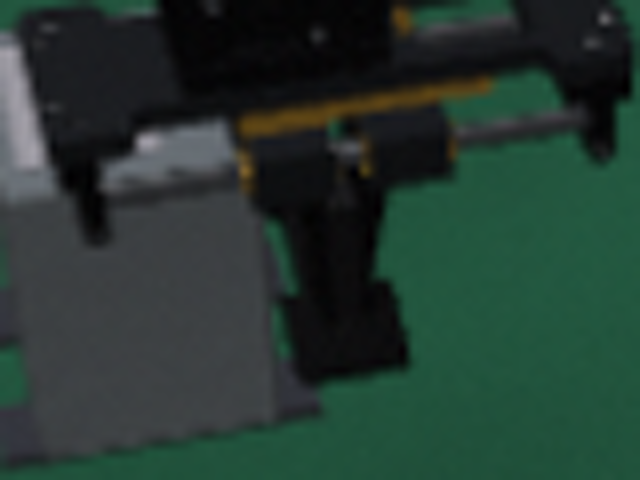

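Emit:
{"op": "step_arm", "data": {"deltas": [[-1,0.0005,0,0,0],[-1,0.0005,0,0,0],[-1,0.0005,0,0,0],[-1,0.0005,0,0,0],[-1,0.0005,0,0,0],[-1,0.0005,0,0,0],[-1,0.0005,0,0,0],[-1,0.0005,0,0,0],[-1,0.0005,0,0,0],[-1,0.0005,0,0,0],[-1,0.0005,0,0,0],[-1,0.0005,0,0,0]]}}

```text
time_s: 13.68
tool_pos: [0.5059, 0.0903, 0.1049]
tool_rot: [20.1, 89.8, 14.0]
force: [-0.7, -0.6, 8.7]
grip_width: 0.0002
```

Emit:
{"op": "step_arm", "data": {"deltas": [[-1,0,0,0,0],[-1,0,0,0,0],[-1,0,0,0,0],[-1,0,0,0,0],[-1,0,0,0,0],[-1,0,0,0,0]]}}

```text
time_s: 14.42
tool_pos: [0.5059, 0.0904, 0.1049]
tool_rot: [20.1, 89.8, 14.0]
force: [-0.7, -1.4, 9.5]
grip_width: 0.0002
```

```bash
python3 - <<'E'
from h import *
for n in ['side','top']:
    rgb,d=read_camera(n);P=cloud(n,d)
    for t in ['spray_can','wrench','parts_tray']:
        for r in regions_of(n,t)[:1]: print(n,t,round(r['p'],2),np.median(P[r['pixels']&(d>0)],0).round(3))
    q=P[...,:2]-np.array([.5152,.1787]);X=q@[.9947,-.103];Y=-(q@[.103,.9947]);z=P[...,2]
    if n=='side':
        s=(X>-.022)&(X<.022)&(Y>.102)&(Y<.109)&(z>.06)&(z<.08);print('plate',Y[s].mean(),z[s].mean(), 'expect at .75:',.08-(Y[s].mean()-.092)*np.tan(.35))
    s=(np.hypot(P[...,0]-.459,P[...,1]+.205)<.045)&(z>.108)&(z<.125)
    print(n,'bar',s.sum(),s.any() and cv2.minAreaRect(P[s][:,:2].astype(np.float32)*1000))
o=monitor.get_obs();print(o['time_s'],o['force'],o['tool_pos'])
E
```

```text
side spray_can 0.83 [ 0.804 -0.038  0.094]
side wrench 0.97 [ 0.47  -0.015  0.004]
side parts_tray 0.88 [ 0.332 -0.346  0.003]
plate 0.10590637555332022 0.07407587919871905 expect at .75: 0.0749237766632249
side bar 182 ((458.7052001953125, -209.06982421875), (72.51751708984375, 14.87637996673584), 72.02827453613281)
top spray_can 0.8 [ 0.802 -0.016  0.138]
top wrench 0.7 [ 0.483 -0.01   0.006]
top parts_tray 0.81 [ 0.332 -0.35   0.003]
top bar 126 ((458.78497314453125, -203.4842987060547), (72.57068634033203, 14.381303787231445), 72.08036804199219)
14.825 [-1.66108667 -1.36618844  9.83705526] [0.50591774 0.09032887 0.10495187]
```

Everything agrees, so I'm handing it in.

```bash
python3 -c "
from cell import env
print(env.sign_off())"
```

```text
the job is handed in; nothing more can be done
None
```

I gripped the isolator handle, turned it 90° clockwise and let go. I then pressed the paddle down with closed fingers to the third click, held it there for over 2.5 s, and handed the job in at about 15 s while still holding.

- **Isolator:** after release, the bar lay at 72° in the top and side views, a quarter turn from where it started. The wrist picture showed its white end on the "on" tick. The paddle was still at rest then, at about 149 mm.
- **Dial:** the paddle surface measured 74.1 mm high, against 74.9 mm expected at the third click. The press force was 9–10 N, which matches holding there. I worked out the angle from paddle height and force, because the pointer wasn't visible.
- **Bystanders:** the spray can, spanner and tray were within about 3 mm of where they started, which is about the measurement error.

No check failed. The only disagreement was a few millimetres between cameras on the handle's centre.

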